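Clamp the paddle board in the worktop screw clamp

TASK

Take the small wooden board by its handle and slide it flat into the screw clamp until its straight far edge sits square against the stop, centred under the screw. Then turn the T-handle clockwise, regripping as needed, until you feel its resistance rise and the board is firmly held, but do not overtighten it; let go and leave the jam jar, egg timer and salt shaker alone.

Things in the scene. Friction and masses are not known exactly. Their poses are not given: they have to be found in the camera images.
- clamp: Cast aluminium screw clamp bolted to the worktop, 100 mm wide, 90 mm high. Origin on the worktop under the vertical screw's axis; z up; the throat opens to its own -x. Flat stop face, 100 mm wide (y), 30 mm high, at x = +35 mm, facing -x. Arm and round boss (radius 18 mm) span z = 60 to 90 mm over the throat. The board is home when its origin is at x = -25 mm, y = 0 here, x axes parallel.
- clamp_boss (a point): Top of the boss, on the screw axis, 90 mm above the worktop. Below hangs a round rubber pad, radius 14 mm, that does not turn. Its underside starts 21 to 32 mm above the worktop; its drop below the T-bar varies by 8 mm between starts, so contact must be felt. A clamping force of 12 to 40 N holds the board well, 25 N is best; over 55 N between board and clamp, also when pushing, spoils it.
- t_bar_mid (a point): Middle of the clamp's steel T-bar, on the screw axis, 148 to 150 mm above the worktop at the start. The bar is level, 96 mm long along this frame's y, 12 mm wide along x, 14 mm high; black caps 17 mm across end it, 46 to 50 mm out. A 12 mm rod runs down from its middle. Clockwise from above drives bar, screw and pad down 5 mm per radian. The screw holds itself when let go.
- t_handle (a joint): Turn of the T-handle in rad, clockwise from above (tightening) positive; starts at 0 to 0.4, stops at 6. Free turning takes 0.22 N m (a paused hand feels about half). The pad meets the board 0.7 to 2.7 rad after the start; then the moment needed rises by 0.005 N m per newton of clamping, about 0.3 N m (60 N) per radian. 25 N is a rise of 0.12 N m over free turning: judge by the rise.
- paddle_board: Loose light-wood paddle board, 0.15 to 0.3 kg, flat on the worktop. Origin at the centre of the underside of its blade; z up. Blade 120 mm long (x), 110 mm wide (y), 18 mm thick; straight far edge at x = +60 mm; the handle runs from x = -60 to -150 mm, 28 mm wide (y), 18 mm thick.
- board_grip (a point): Grip point on the board's handle, on its centre line 100 mm behind the blade centre, half-way up (9 mm above the worktop); same axes as the board.
- jam_jar: Bystander: jam jar, 68 mm across, 84 mm high, behind the work. Origin centre of underside.
- egg_timer: Bystander: egg timer, 56 mm across, 56 mm high, behind the work. Origin centre of underside.
- salt_shaker: Bystander: salt shaker, 44 mm across, 90 mm high, to the right in front. Origin centre of underside.
There are look-alikes about, which are no part of the job. Leave any red or yellow look-alike of the clamp alone.

How it is judged:
On the way, in this order (a step that is already met when the one before it is completed fails the run):
1. the board lies home in the clamp: far edge against the stop, square and centred (x of paddle_board in the frame of clamp above -0.03 m and y of paddle_board in the frame of clamp between -0.02 and 0.02 m and angle between the x axis of paddle_board and the x axis of clamp, either way round below 0.07 rad and height (world z) of paddle_board below 0.003 m and contact force between the fingers and paddle_board below 0.5 N and contact force between paddle_board and clamp below 5 N), for 0.2 s.
2. the pad bears on the board with 12 to 40 N (contact force between paddle_board and clamp between 12 and 40 N and contact force between the fingers and paddle_board below 0.5 N), for 0.2 s.
At the end, for the whole second after the job is handed in: The board lies flat with its far edge within 5 mm of the stop, within 0.07 rad of square, its centre line within 20 mm of the screw axis, at rest, and the clamp presses on it with 12 to 40 N after the handle is let go (x of paddle_board in the frame of clamp above -0.03 m and y of paddle_board in the frame of clamp between -0.02 and 0.02 m and angle between the x axis of paddle_board and the x axis of clamp, either way round below 0.07 rad and height (world z) of paddle_board below 0.003 m and contact force between paddle_board and clamp between 12 and 40 N and linear speed of paddle_board below 0.01 m/s); the robot touches nothing.
It fails at once if board and clamp press on each other with more than 55 N (overtightened or rammed) (contact force between paddle_board and clamp above 55 N).
It fails at once if the jam jar is moved by more than 15 mm (distance of jam_jar from where it was at the start of the episode above 0.015 m).
It fails at once if the egg timer is moved by more than 15 mm (distance of egg_timer from where it was at the start of the episode above 0.015 m).
It fails at once if the salt shaker is moved by more than 15 mm (distance of salt_shaker from where it was at the start of the episode above 0.015 m).
It also fails if it takes over 72 s, if anything falls off the work surface, if the arm or the gripper's body presses on something with over 40 N, if the wrist force passes 120 N, or if a joint passes its speed limit or range.

ROBOT

A 7-joint arm with a two-finger parallel gripper is mounted at the origin on a cart in front of the work surface, level with it; the furniture and walls round the work are solid. World frame = base frame: x ahead of the robot, y to its left, z up, the work surface at z = 0. Lengths are in m, angles in rad, forces in N, time in s.
With the tool pointing down it reaches from about 0.425 to 0.925 m from the base axis. Payload 6.8 kg.
Tool frame: the origin (TCP) lies on the mounting face of the last link; the fingertips stand 173 mm ahead of it and the grasp point (between the pads) lies 155 mm ahead of it; z points along the fingers, y is the line along which they close (so a half turn about z gives the same grasp; the last joint's range is limited). The gripper opens to 85 mm and grips with 20 to 120 N. Pads are 22 mm wide; open, the fingers measure 114 mm over their backs; the gripper's body (76 mm by 85 mm) begins 54 mm behind the grasp point. The pads swing forward as they close: fully open they stand 13 mm farther back than shut.
Start: joints at [1.165, 0.477, 0.022, 1.555, -0.011, 1.109, -0.083], TCP at [0.198, -0.645, 0.405] pointing down, gripper open.
Joint ranges: [-2.96, 2.96], [-0.34, 2.1], [-1.41, 1.46], [0.24, 2.44], [-1.37, 4.51], [0.17, 1.92], [-2.96, 2.96]. Speed limits (rad/s): [2.39, 2.39, 3.14, 3.14, 3.14, 3.14, 3.14].

INTERFACE

Orientations are given as a rotation vector (axis times angle).
In Python, from bench import r gives the robot as it stands.
- The arm moves only by the tool carry_out, never from a script. Its argument "moves" is a list of rows, each a list of 5 numbers: the shift along the tool's x, y, z in m, then the turn about the tool's z in rad, then the finger opening in m, from 0 to 0.0854. In form: [[dx, dy, dz, roll, claw], ...]. A call has exactly 8 rows; each row is the pose to reach, as a shift and turn from the pose commanded when the call began, along the tool's axes at that moment; what a row does not reach only later rows make up. A row lasts 1/10 s, in which the tool goes at most 50 mm and 8.59 degrees, less where a joint would pass 70% of its speed; a pose out of reach is approached as far as the arm can. A call with a gripper value outside its range is refused whole. The fingers move at their own pace and stop on an object; "force" is the grip in N (left out, the last holds). Time passes only in rows, so rows that repeat a pose let the fingers close, or fill a call up. It gives the time, the measured TCP pose, the force, the opening and the grip force at its end, in the units of the state.
- r.get_obs(): the state, without advancing time (a new reading comes with each control period).
- r.grab_frame(name): name is "scene" or "side" or "wrist"; returns the picture (400x640x3 uint8, red, green, blue); there is no depth.
- r.calibration(name): a dict with "fx", "fy", "cx", "cy" (pixels), "rvec" (rotation vector, rad) and "tvec" (3), from world to camera coordinates, as OpenCV has them. Camera axes: x right, y down, z forward; pixel columns grow to the right and rows downward; lengths in m; the calibration is good to about 2 mm. A picture is of the moment at which its call begins: read the wrist's pose just before it. calibration takes no time and is no camera call; for the wrist camera it gives the pose at the moment of the call.
- r.hand_in(): hands the job in; it is judged then, once.
The state is a dict: "clock": time; "joints": joint angles; "qvel": joint speeds; "tau": joint torques, N m; "tcp_pos": TCP position; "orientation": TCP orientation; "contact_force": force on the tool from outside, world axes, zero at the start; "moment": the same for the moment, N m; "grip_width": finger opening in m; "gripper_force": force on a finger pad.
Only numpy, scipy, OpenCV 4.12 (cv2) and the standard library are available. Lean on these libraries where they do the work, as an engineer would, in place of code of your own. Each camera call takes 0.05 s, during which the arm holds its last target. There are 200 camera calls.

## Working session

There is one attempt and no reset: what is moved stays moved. The work goes in short steps, Python scripts to look and compute and a tool call to move; the robot and the scene stay as the last step left them, time stands still between calls to the robot, and variables do not carry over. Pictures are saved under pics/ and viewed, at most 10 in all, crops included, and the job is handed in when it is done.

Besides the shell and the picture viewer there is one more tool, called after "Request:" as a command line: name --pt "numbers of a row" for each row, then --argument value for the rest. carry_out: Moves the arm, as the interface text tells. Its arguments: {"type":"object","properties":{"moves":{"type":"array","items":{"type":"array","items":{"type":"number"}}},"force":{"type":"number"}},"required":["moves"]}

```bash
ls; mkdir -p pics
python3 - <<'E'
from bench import r
import cv2,numpy as np
o=r.get_obs();print({k:np.round(v,3) for k,v in o.items()})
for n in("scene","side"):
    cv2.imwrite(f"pics/{n}0.png",r.grab_frame(n)[:,:,::-1])
    c=r.calibration(n);print(n,c)
    R=cv2.Rodrigues(np.array(c["rvec"],float))[0];print(-R.T@np.array(c["tvec"]).ravel())
E
```

```text
pics
{'clock': np.float64(0.0), 'joints': array([ 1.165,  0.478,  0.022,  1.556, -0.011,  1.109, -0.083]), 'qvel': array([ 0.   , -0.   , -0.001,  0.001, -0.001, -0.   , -0.001]), 'tau': array([ 1.0000e-03, -5.9645e+01,  1.6080e+00, -2.8119e+01,  1.2000e-02,
        9.0000e-03,  0.0000e+00]), 'tcp_pos': array([ 0.198, -0.645,  0.404]), 'orientation': array([-3.105e+00, -4.660e-01,  1.000e-03]), 'contact_force': array([ 0.132,  0.397, -0.425]), 'moment': array([-0.001,  0.03 , -0.034]), 'gripper_force': np.float64(0.0), 'grip_width': np.float64(0.086)}
scene {'fx': 506.3856445553702, 'fy': 506.3856445553702, 'cx': 322.8714806927908, 'cy': 203.48106566330466, 'rvec': array([ 1.007654  , -2.17163579,  1.31372655]), 'tvec': array([0.22658982, 0.36727483, 1.23268343])}
[-0.52627905  0.78479382  0.90159371]
side {'fx': 430.6584730234543, 'fy': 430.6584730234543, 'cx': 320.04251891290386, 'cy': 200.71579858205396, 'rvec': array([ 0.70510397, -2.39198783,  1.34677798]), 'tvec': array([0.37005573, 0.29179693, 0.86689482])}
[-0.03587328  0.69091523  0.70352155]
```

View pics/scene0.png

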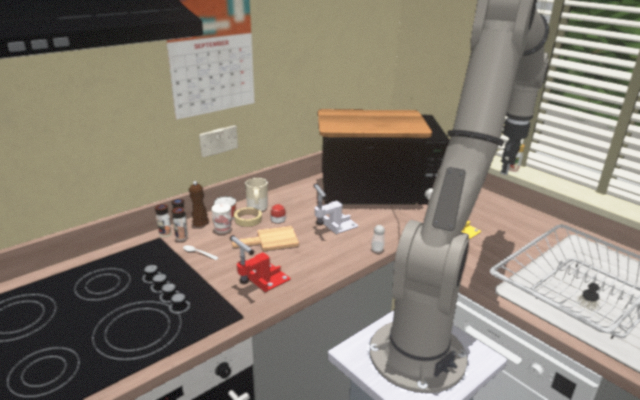

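View pics/side0.png

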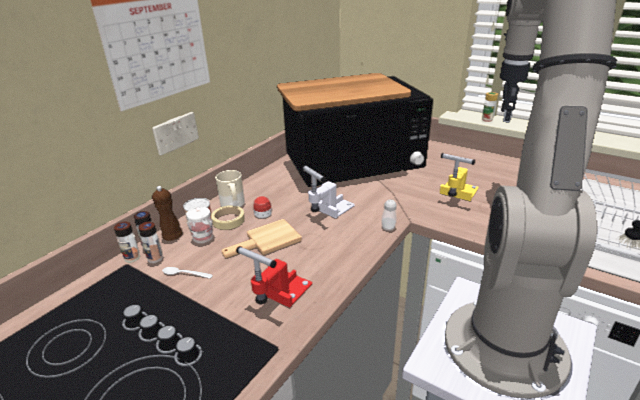

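Scene: the silver clamp is at about (325,200) in the side view, its T-bar at (313,175), and the board at (275,237) with its handle at (235,248). The red decoy clamp is at (275,280), close to the handle. The jar is near (200,228), the egg timer at (262,207) and the salt shaker at (389,215).

```bash
cat > h.py <<'E'
from bench import r
import cv2,numpy as np
def cam(n):
    c=r.calibration(n);R=cv2.Rodrigues(np.array(c["rvec"],float))[0];t=np.array(c["tvec"],float).ravel()
    K=np.array([[c["fx"],0,c["cx"]],[0,c["fy"],c["cy"]],[0,0,1]]);return K,R,t
def ray(C,uv):
    K,R,t=C;d=R.T@np.linalg.inv(K)@np.array([uv[0],uv[1],1.]);return -R.T@t,d/np.linalg.norm(d)
def onz(C,uv,z):
    o,d=ray(C,uv);return o+d*(z-o[2])/d[2]
def proj(C,p):
    K,R,t=C;q=K@(R@np.array(p,float)+t);return q[:2]/q[2]
def tri(a,b):
    (o1,d1),(o2,d2)=a,b
    s=np.linalg.lstsq(np.c_[d1,-d2],o2-o1,rcond=None)[0];p,q=o1+s[0]*d1,o2+s[1]*d2
    return (p+q)/2,np.linalg.norm(p-q)
E
python3 - <<'E'
from h import *
a=cv2.imread("pics/side0.png")[155:305,205:405]
cv2.imwrite("pics/side_c.png",cv2.resize(a,None,fx=4,fy=4,interpolation=cv2.INTER_CUBIC))
b=cv2.imread("pics/scene0.png")[170:300,200:400]
cv2.imwrite("pics/scene_c.png",cv2.resize(b,None,fx=4,fy=4,interpolation=cv2.INTER_CUBIC))
for n in("side","scene"):
    im=cv2.imread(f"pics/{n}0.png");h=cv2.cvtColor(im,cv2.COLOR_BGR2HSV)
    C=cam(n)
    m=cv2.inRange(h,(14,70,150),(26,200,255))
    N,l,s,c=cv2.connectedComponentsWithStats(m)
    for i in range(1,N):
        if s[i,4]>150: print(n,s[i],c[i].round(1),onz(C,c[i],.018).round(3))
E
```

```text
side [ 279   73  130   34 1621] [341.5  90.1] [ 1.166 -1.294  0.018]
side [439 167  40  34 487] [457.6 186.3] [ 0.284 -0.565  0.018]
side [213 213  31  16 174] [226.2 223.6] [ 0.775 -0.009  0.018]
side [ 222  219   80   39 1246] [266.8 237.9] [ 0.63  -0.016  0.018]
scene [ 317  108  114   27 2591] [370.5 121. ] [ 1.244 -1.117  0.018]
scene [234 208  28  19 289] [246.7 217.4] [ 0.79  -0.034  0.018]
scene [240 226  59  25 883] [273.7 238.1] [ 0.622 -0.028  0.018]
```

View pics/side_c.png

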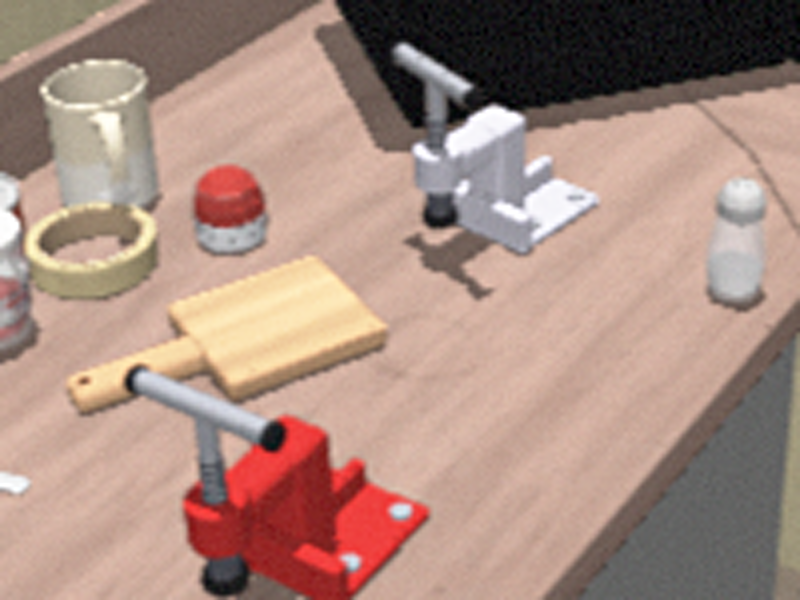

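View pics/scene_c.png

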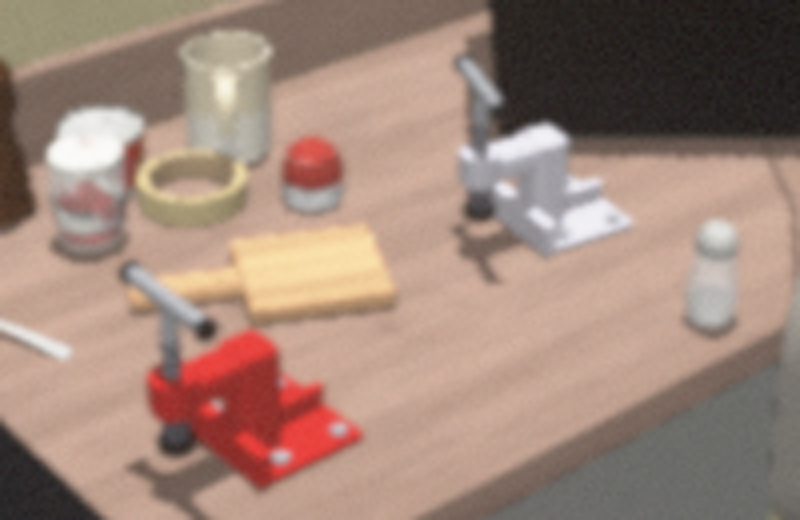

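```bash
cat > m.py <<'E'
from h import *
S,C=cam("side"),cam("scene")
s=lambda x,y:(205+x/4-.375,155+y/4-.375)
c=lambda x,y:(200+x/4-.375,170+y/4-.375)
P={'rl':((172,305),(231,240)),'fl':((316,258),(365,226)),'fr':((386,328),(394,296)),'rr':((232,384),(255,310)),'hend':((80,385),(135,296))}
for k,(a,b) in P.items():
    print(k,onz(S,s(*a),.018).round(3),onz(C,c(*b),.018).round(3))
T={'tL':((401,52),(463,63)),'tR':((470,94),(496,101)),'boss':((433,152),(476,155)),'padbot':((440,218),(480,212)),'redtL':((136,380),(130,272)),'redtR':((272,435),(205,326)),'jar':((5,240),(90,190)),'eggtop':((229,170),(313,142)),'saltbot':((737,295),(712,322)),'redboss':((213,510),(170,380)),
'baseR':((526,246),(548,250)),'baseFar':((597,200),(630,222))}
for k,(a,b) in T.items():
    p,e=tri(ray(S,s(*a)),ray(C,c(*b)));print(k,p.round(3),round(e,4))
for n,f,(a,b) in(("side",0,T['baseR']),):
    pass
for k in('baseR','baseFar'): print(k,onz(S,s(*T[k][0]),0).round(3),onz(C,c(*T[k][1]),0).round(3))
E
python3 m.py
```

```text
rl [ 0.697 -0.014  0.018] [ 0.699 -0.017  0.018]
fl [ 0.648 -0.115  0.018] [ 0.647 -0.118  0.018]
fr [ 0.553 -0.071  0.018] [ 0.546 -0.069  0.018]
rr [0.602 0.033 0.018] [0.599 0.029 0.018]
hend [0.687 0.087 0.018] [0.676 0.092 0.018]
tL [ 0.637 -0.215  0.146] 0.0014
tR [ 0.551 -0.177  0.154] 0.0057
boss [ 0.601 -0.201  0.078] 0.0004
padbot [ 0.601 -0.207  0.019] 0.0015
redtL [0.533 0.177 0.143] 0.0018
redtR [0.437 0.179 0.149] 0.0023
jar [0.739 0.086 0.099] 0.0237
eggtop [ 0.744 -0.135  0.052] 0.0003
saltbot [ 0.384 -0.27  -0.009] 0.0027
redboss [0.482 0.182 0.081] 0.0042
baseR [ 0.541 -0.231  0.001] 0.001
baseFar [ 0.528 -0.316  0.002] 0.0025
baseR [ 0.541 -0.232  0.   ] [ 0.542 -0.233  0.   ]
baseFar [ 0.528 -0.317  0.   ] [ 0.532 -0.321  0.   ]
```

Board yaw is about -2.02 and its grip point about (0.667, 0.047). The clamp axis is at about (0.598, -0.20), yaw about -1.71. I'll move above the handle now and refine with the wrist camera.

Request:
carry_out --pt "0.03 -0.024 0 0 0.0854" --pt "0.07 -0.056 0 0 0.0854" --pt "0.11 -0.088 0 0 0.0854" --pt "0.15 -0.12 0 0 0.0854" --pt "0.19 -0.152 0 0 0.0854" --pt "0.23 -0.184 0 0 0.0854" --pt "0.27 -0.216 0 0 0.0854" --pt "0.31 -0.25 0 0 0.0854"

```text
clock: 0.9
tcp_pos: [0.4164, -0.3217, 0.4046]
orientation: [3.107, 0.466, -0.0]
contact_force: [0.9, -0.2, -0.9]
grip_width: 0.0849
gripper_force: 0.0
```

Request:
carry_out --pt "0.038 -0.031 0 -0.1 0.0854" --pt "0.076 -0.062 0 -0.2 0.0854" --pt "0.114 -0.092 0 -0.3 0.0854" --pt "0.152 -0.123 0 -0.4 0.0854" --pt "0.19 -0.154 0 -0.5 0.0854" --pt "0.228 -0.185 0 -0.6 0.0854" --pt "0.25 -0.2 0 -0.72 0.0854" --pt "0.25 -0.2 0 -0.82 0.0854"

```text
clock: 1.7
tcp_pos: [0.5977, -0.0539, 0.4044]
orientation: [-2.652, -1.68, -0.004]
contact_force: [-0.4, 0.1, 0.1]
grip_width: 0.0852
gripper_force: 0.0
```

Run:
```python
from h import *
o=r.get_obs();print({k:np.round(o[k],3) for k in('clock','joints','tcp_pos','orientation','contact_force','moment')})
W=cam("wrist");im=r.grab_frame("wrist");np.savez("w1.npz",K=W[0],R=W[1],t=W[2])
cv2.imwrite("pics/w1.png",im[:,:,::-1]);print((-W[1].T@W[2]).round(3))
```

```text
{'clock': np.float64(1.7), 'joints': array([ 0.315,  0.388, -0.425,  1.718,  0.175,  1.072, -0.608]), 'tcp_pos': array([ 0.598, -0.054,  0.404]), 'orientation': array([-2.652, -1.68 , -0.004]), 'contact_force': array([-0.446,  0.057,  0.091]), 'moment': array([-0.064, -0.001, -0.015])}
[0.627 0.008 0.374]
```

View pics/w1.png

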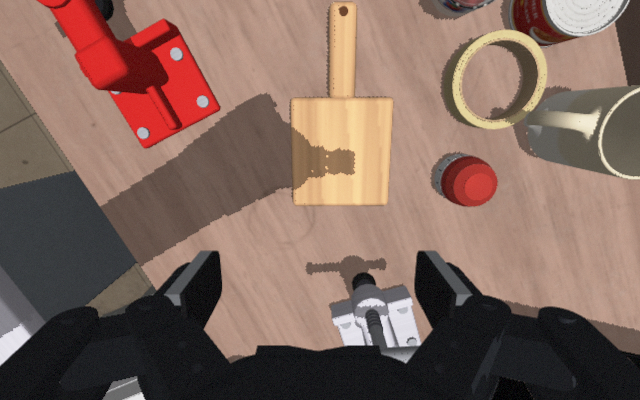

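The wrist view shows the board with its handle at (343,3)-(341,97) and blade corners at about (293,98), (392,97), (387,205) and (293,205). The silver clamp is at the bottom (370,305), the egg timer at (468,182), and the red decoy at top left.

Run:
```python
from h import *
d=np.load("w1.npz");W=(d["K"],d["R"],d["t"])
for k,p in {'rl':(392,97),'fl':(387.5,204),'fr':(293,204),'rr':(292,98),'hL':(355.5,20),'hR':(330.5,20),'hL2':(355,90),'hR2':(330,90),'shaL':(414,264),'shaR':(308,268)}.items():
    print(k,p,onz(W,p,.018).round(4))
for k,p in {'egg':(.744,-.135,.05),'axisboss':(.6,-.2,.09),'home_far':(.597,-.234,.018)}.items(): print(k,proj(W,p).round(1))
```

```text
rl (392, 97) [ 0.703  -0.0129  0.018 ]
fl (387.5, 204) [ 0.655  -0.1189  0.018 ]
fr (293, 204) [ 0.5577 -0.0729  0.018 ]
rr (292, 98) [0.6081 0.0309 0.018 ]
hL (355.5, 20) [0.6975 0.0698 0.018 ]
hR (330.5, 20) [0.6752 0.0804 0.018 ]
hL2 (355, 90) [0.6708 0.01   0.018 ]
hR2 (330, 90) [0.6474 0.0211 0.018 ]
shaL (414, 264) [ 0.6556 -0.2021  0.018 ]
shaR (308, 268) [ 0.5382 -0.1525  0.018 ]
egg [480.4 190.7]
axisboss [381.8 316.5]
home_far [379.  303.4]
```

Request:
carry_out --pt "0.03 0.006 0.02 0 0.0854" --pt "0.06 0.012 0.05 0 0.0854" --pt "0.09 0.018 0.08 0 0.0854" --pt "0.118 0.023 0.11 0 0.0854" --pt "0.118 0.023 0.14 0 0.0854" --pt "0.118 0.023 0.17 0 0.0854" --pt "0.118 0.023 0.18 0 0.0854" --pt "0.118 0.023 0.18 0 0.0854"

```text
clock: 2.55
tcp_pos: [0.6676, 0.0361, 0.223]
orientation: [-2.664, -1.663, 0.006]
contact_force: [-0.6, -0.3, 0.4]
grip_width: 0.0857
gripper_force: 0.0
```

Run:
```python
from h import *
o=r.get_obs();print({k:np.round(o[k],4) for k in('clock','joints','tcp_pos','orientation','contact_force','moment')})
W=cam("wrist");im=r.grab_frame("wrist")
cv2.imwrite("pics/w2.png",im[:,:,::-1])
print(proj(W,(.6863,.0751,.018)),proj(W,(.659,.0155,.018)))
h=cv2.cvtColor(im,cv2.COLOR_RGB2HSV);m=cv2.inRange(h,(10,60,120),(26,220,255))
for v in range(20,390,30):
    u=np.flatnonzero(m[v]); 
    if len(u)>10: print(v,u.min(),u.max(),len(u),onz(W,(u.mean(),v),.018).round(4))
```

```text
{'clock': np.float64(2.55), 'joints': array([ 0.1085,  0.6947, -0.3666,  1.6777,  0.3159,  0.832 , -0.8508]), 'tcp_pos': array([0.6676, 0.0361, 0.223 ]), 'orientation': array([-2.6641, -1.6628,  0.0056]), 'contact_force': array([-0.5621, -0.3434,  0.4326]), 'moment': array([-0.0317, -0.0092,  0.0238])}
[317.76871178 157.23393534] [320.61291676 267.84137911]
20 1 498 289 [0.6831 0.1504 0.018 ]
50 0 456 291 [0.6716 0.1412 0.018 ]
80 0 447 293 [0.6653 0.1288 0.018 ]
110 0 455 215 [0.6584 0.1159 0.018 ]
140 1 507 237 [0.6596 0.0984 0.018 ]
170 37 616 275 [0.6885 0.0663 0.018 ]
200 62 621 214 [0.7068 0.0386 0.018 ]
230 83 625 190 [0.7349 0.005  0.018 ]
260 298 613 200 [ 0.7292 -0.0131  0.018 ]
290 232 570 244 [ 0.6811 -0.0117  0.018 ]
320 208 623 237 [ 0.6665 -0.028   0.018 ]
350 222 639 92 [ 0.6661 -0.0525  0.018 ]
```

View pics/w2.png

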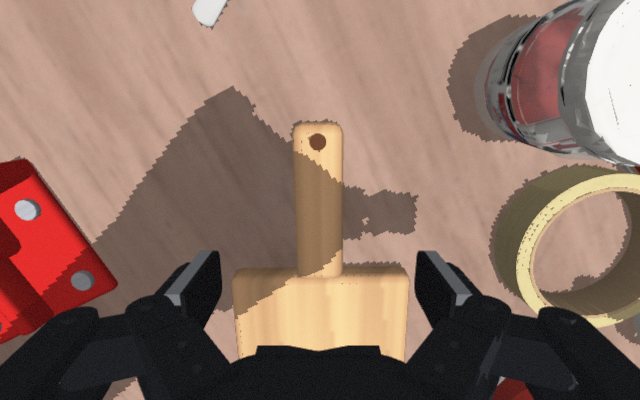

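The handle is centred between the fingers (u≈318), and the finger pads are about symmetric at 218 and 416. Descending and closing.

Request:
carry_out --pt "0.008 0 0.01 0 0.0854" --pt "0.008 0 0.02 0 0.0854" --pt "0.008 0 0.03 0 0.0854" --pt "0.008 0 0.038 0 0.0854" --pt "0.008 0 0.044 0 0.0854" --pt "0.008 0 0.046 0 0.0854" --pt "0.008 0 0.046 0 0.0854" --pt "0.008 0 0.046 0 0.0854"

```text
clock: 3.4
tcp_pos: [0.6721, 0.0441, 0.179]
orientation: [2.664, 1.666, 0.001]
contact_force: [0.3, 0.1, -0.1]
grip_width: 0.0856
gripper_force: 0.0
```

Request:
carry_out --pt "0 0 0 0 0.06" --pt "0 0 0 0 0.04" --pt "0 0 0 0 0.02" --pt "0 0 0 0 0.02" --pt "0 0 0 0 0.02" --pt "0 0 0 0 0.02" --pt "0 0 0 0 0.02" --pt "0 0 0 0 0.02" --force 30

```text
clock: 4.2
tcp_pos: [0.6721, 0.0441, 0.179]
orientation: [2.663, 1.666, 0.001]
contact_force: [-0.6, -0.4, 3.7]
grip_width: 0.027
gripper_force: 30.9
```

Run:
```python
from h import *
o=r.get_obs();print({k:np.round(o[k],4) for k in('clock','joints','tcp_pos','orientation','contact_force','moment','grip_width','gripper_force')})
W=cam("wrist");im=r.grab_frame("wrist")
cv2.imwrite("pics/w3.png",im[:,:,::-1])
```

```text
{'clock': np.float64(4.2), 'joints': array([ 0.0821,  0.7576, -0.3463,  1.6791,  0.3437,  0.7648, -0.8799]), 'tcp_pos': array([0.6721, 0.0441, 0.179 ]), 'orientation': array([2.6633e+00, 1.6656e+00, 8.0000e-04]), 'contact_force': array([-0.5971, -0.4419,  3.7198]), 'moment': array([-0.0918, -0.0067,  0.029 ]), 'grip_width': np.float64(0.027), 'gripper_force': np.float64(30.9221)}
```

Run:
```python
from h import *
a=cv2.imread("pics/w1.png")[250:360,300:430]
cv2.imwrite("pics/w1_c.png",cv2.resize(a,None,fx=5,fy=5,interpolation=cv2.INTER_CUBIC))
```

```text
(no output)
```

View pics/w1_c.png

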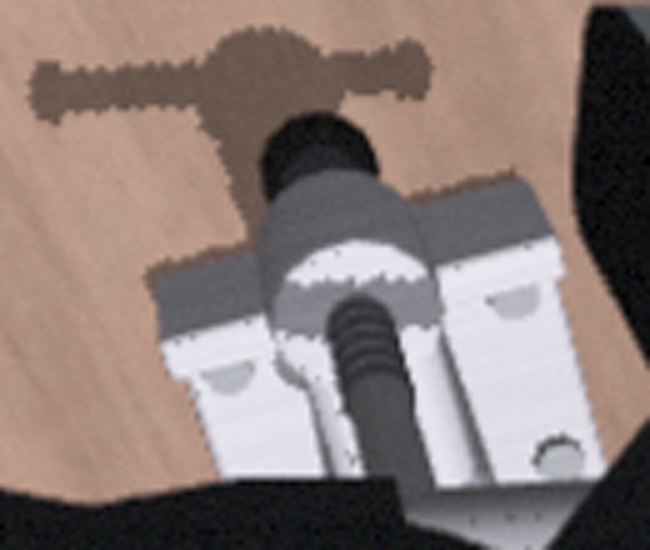

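Run:
```python
from h import *
d=np.load("w1.npz");W=(d["K"],d["R"],d["t"])
q=lambda x,y:(300+(x+.5)/5-.5,250+(y+.5)/5-.5)
for a,b,z in(((150,275),(515,173),0),((163,343),(555,240),.03)):
    A,B=onz(W,q(*a),z),onz(W,q(*b),z);v=B-A
    yaw=np.arctan2(v[1],v[0])-np.pi/2; n=np.array([np.cos(yaw),np.sin(yaw)])
    print(A.round(4),B.round(4),np.linalg.norm(v).round(4),'yaw',yaw.round(3),'axis',((A+B)[:2]/2-.035*n).round(4))
print('boss',onz(W,q(362,310),.09).round(4))
```

```text
[ 0.5364 -0.2202  0.    ] [ 0.6337 -0.2332  0.    ] 0.0982 yaw -1.703 axis [ 0.5897 -0.192 ]
[ 0.5386 -0.2204  0.03  ] [ 0.6353 -0.2347  0.03  ] 0.0977 yaw -1.717 axis [ 0.5921 -0.1929]
boss [ 0.5933 -0.1906  0.09  ]
```

The clamp is refined to axis (0.592,-0.192), yaw -1.71. In the crop, the stop's foot edge runs (150,275)-(515,173). Next I drag the board to an aligned pose 70 mm short of home.

Request:
carry_out --pt "-0.008 -0.003 -0.001 -0.04 0.02" --pt "-0.017 -0.007 -0.001 -0.09 0.02" --pt "-0.027 -0.011 -0.001 -0.14 0.02" --pt "-0.037 -0.016 -0.001 -0.19 0.02" --pt "-0.047 -0.021 -0.001 -0.24 0.02" --pt "-0.057 -0.025 -0.001 -0.29 0.02" --pt "-0.065 -0.028 -0.001 -0.314 0.02" --pt "-0.065 -0.028 -0.001 -0.314 0.02"

```text
clock: 5.05
tcp_pos: [0.6174, -0.0033, 0.1792]
orientation: [-2.372, -2.06, 0.003]
contact_force: [-0.8, -1.1, -1.0]
grip_width: 0.0274
gripper_force: 30.4
```

Run:
```python
from h import *
o=r.get_obs();print({k:np.round(o[k],4) for k in('clock','joints','tcp_pos','orientation','contact_force','moment','grip_width','gripper_force')})
C=cam("side");im=r.grab_frame("side")[:,:,::-1]
a=im[150:300,205:405]
cv2.imwrite("pics/s2.png",cv2.resize(a,None,fx=4,fy=4,interpolation=cv2.INTER_CUBIC))
```

```text
{'clock': np.float64(5.05), 'joints': array([ 0.2164,  0.7047, -0.425 ,  1.8185,  0.4227,  0.7109, -0.5851]), 'tcp_pos': array([ 0.6174, -0.0033,  0.1792]), 'orientation': array([-2.3716, -2.0597,  0.0028]), 'contact_force': array([-0.7653, -1.1077, -0.9748]), 'moment': array([-0.0442,  0.0172, -0.0888]), 'grip_width': np.float64(0.0274), 'gripper_force': np.float64(30.4102)}
```

View pics/s2.png

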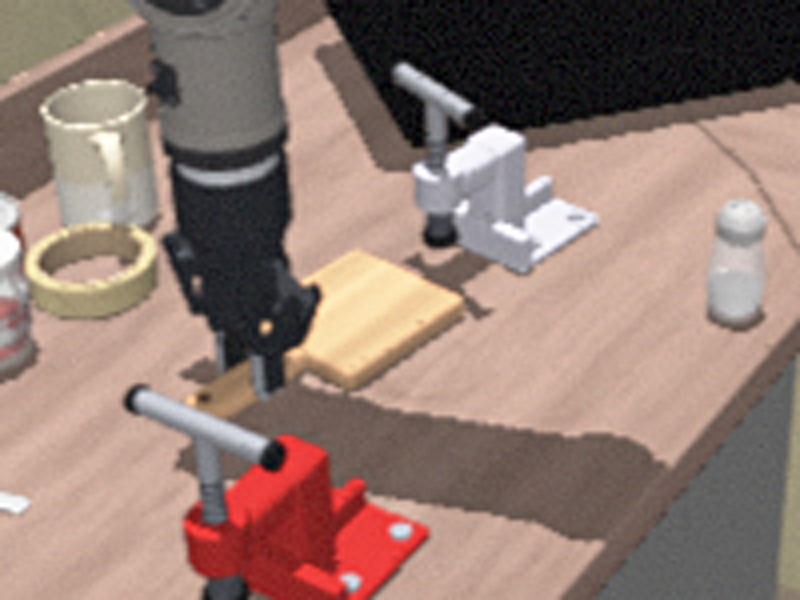

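The board is aligned with the clamp throat, far edge at (358,250)-(463,300) and well clear of everything. Sliding in.

Request:
carry_out --pt "-0.006 0 0 0 0.02" --pt "-0.014 0 0 0 0.02" --pt "-0.022 0 0 0 0.02" --pt "-0.03 0 0 0 0.02" --pt "-0.038 0 0 0 0.02" --pt "-0.046 0 0 0 0.02" --pt "-0.054 0 0 0 0.02" --pt "-0.056 0 0 0 0.02"

```text
clock: 5.9
tcp_pos: [0.6103, -0.0592, 0.1796]
orientation: [2.372, 2.06, -0.001]
contact_force: [-0.1, -0.2, -1.4]
grip_width: 0.0273
gripper_force: 30.4
```

Run:
```python
from h import *
o=r.get_obs();print({k:np.round(o[k],4) for k in('clock','tcp_pos','orientation','contact_force','moment','grip_width','gripper_force')})
for n in("side","scene"):
    C=cam(n);im=r.grab_frame(n);cv2.imwrite(f"pics/{n}3.png",im[:,:,::-1])
    h=cv2.cvtColor(im,cv2.COLOR_RGB2HSV);m=cv2.inRange(h,(14,70,150),(26,200,255))
    m[:200]=0;m[270:]=0;m[:,:255]=0;m[:,330:]=0
    N,l,s,c=cv2.connectedComponentsWithStats(m);i=1+s[1:,4].argmax();print(n,s[i])
    k=cv2.approxPolyDP(cv2.convexHull(np.argwhere(l==i)[:,::-1].astype(np.int32)),2,True)[:,0]
    for p in k: print(p,onz(C,p,.018).round(4))
```

```text
{'clock': np.float64(5.9), 'tcp_pos': array([ 0.6103, -0.0592,  0.1796]), 'orientation': array([ 2.3718e+00,  2.0595e+00, -1.2000e-03]), 'contact_force': array([-0.133 , -0.1621, -1.3782]), 'moment': array([0.0985, 0.0055, 0.0343]), 'grip_width': np.float64(0.0273), 'gripper_force': np.float64(30.3789)}
side [292 205  38  32 591]
[329 214] [ 0.55   -0.2069  0.018 ]
[327 222] [ 0.532 -0.168  0.018]
[306 236] [ 0.5435 -0.08    0.018 ]
[292 233] [ 0.5848 -0.0712  0.018 ]
[296 210] [ 0.6468 -0.1739  0.018 ]
[308 205] [ 0.6324 -0.2164  0.018 ]
scene [291 218  39  26 590]
[329 229] [ 0.5519 -0.2063  0.018 ]
[328 236] [ 0.5207 -0.1741  0.018 ]
[305 243] [ 0.5354 -0.0883  0.018 ]
[292 239] [ 0.5805 -0.0706  0.018 ]
[291 235] [ 0.602  -0.0832  0.018 ]
[297 224] [ 0.6454 -0.1428  0.018 ]
[312 218] [ 0.6449 -0.2093  0.018 ]
```

Request:
carry_out --pt "-0.001 0 0 0 0.02" --pt "-0.002 0 0 0 0.02" --pt "-0.003 0 0 0 0.02" --pt "-0.004 0 0 0 0.02" --pt "-0.005 0 0 0 0.02" --pt "-0.006 0 0 0 0.02" --pt "-0.007 0 0 0 0.02" --pt "-0.008 0 0 0 0.02" --force 22

```text
clock: 6.8
tcp_pos: [0.6094, -0.0655, 0.1797]
orientation: [2.37, 2.062, -0.0]
contact_force: [-0.7, 0.1, -1.3]
grip_width: 0.0271
gripper_force: 30.4
```

Request:
carry_out --pt "-0.0005 0 0 0 0.02" --pt "-0.001 0 0 0 0.02" --pt "-0.0015 0 0 0 0.02" --pt "-0.002 0 0 0 0.02" --pt "-0.0025 0 0 0 0.02" --pt "-0.003 0 0 0 0.02" --pt "-0.0035 0 0 0 0.02" --pt "-0.004 0 0 0 0.02"

```text
clock: 7.6
tcp_pos: [0.6088, -0.0694, 0.1797]
orientation: [2.37, 2.062, 0.0]
contact_force: [0.0, 0.2, -2.0]
grip_width: 0.0273
gripper_force: 30.4
```

Request:
carry_out --pt "-0.0005 0 0 0 0.02" --pt "-0.001 0 0 0 0.02" --pt "-0.0015 0 0 0 0.02" --pt "-0.002 0 0 0 0.02" --pt "-0.0025 0 0 0 0.02" --pt "-0.003 0 0 0 0.02" --pt "-0.0035 0 0 0 0.02" --pt "-0.004 0 0 0 0.02" --force 22

```text
clock: 8.4
tcp_pos: [0.6088, -0.0712, 0.1801]
orientation: [-2.368, -2.062, -0.005]
contact_force: [2.2, 8.2, -0.8]
grip_width: 0.0271
gripper_force: 30.4
```

Request:
carry_out --pt "-0.0005 0 0 0 0.02" --pt "-0.001 0 0 0 0.02" --pt "-0.0015 0 0 0 0.02" --pt "-0.002 0 0 0 0.02" --pt "-0.002 0 0 0 0.02" --pt "-0.002 0 0 0 0.02" --pt "-0.002 0 0 0 0.02" --pt "-0.002 0 0 0 0.02"

```text
clock: 9.2
tcp_pos: [0.6088, -0.0716, 0.1802]
orientation: [-2.367, -2.063, -0.008]
contact_force: [2.4, 10.6, -1.7]
grip_width: 0.0271
gripper_force: 30.4
```

Request:
carry_out --pt "0.001 0 0 0 0.02" --pt "0.002 0 0 0 0.02" --pt "0.0035 0 0 0 0.02" --pt "0.0035 0 0 0 0.04" --pt "0.0035 0 0 0 0.06" --pt "0.0035 0 0 0 0.0854" --pt "0.0035 0 0 0 0.0854" --pt "0.0035 0 0 0 0.0854"

```text
clock: 10.0
tcp_pos: [0.6085, -0.0723, 0.1797]
orientation: [2.371, 2.061, -0.0]
contact_force: [0.1, 0.0, 0.3]
grip_width: 0.0851
gripper_force: 0.0
```

Request:
carry_out --pt "0.0035 0 -0.01 0 0.0854" --pt "0.0035 0 -0.03 0 0.0854" --pt "0.0035 0 -0.06 0 0.0854" --pt "0.0035 0 -0.1 0 0.0854" --pt "0.0035 0 -0.14 0 0.0854" --pt "0.0035 0 -0.18 0 0.0854" --pt "0.0035 0 -0.2 0 0.0854" --pt "0.0035 0 -0.2 0 0.0854"

```text
clock: 10.8
tcp_pos: [0.6099, -0.0677, 0.3844]
orientation: [2.366, 2.059, 0.008]
contact_force: [0.0, -0.2, 0.4]
grip_width: 0.0854
gripper_force: 0.0
```

Run:
```python
from h import *
o=r.get_obs();print({k:np.round(o[k],4) for k in('clock','joints','tcp_pos','orientation','contact_force','moment','grip_width','gripper_force')})
W=cam("wrist");im=r.grab_frame("wrist");np.savez("w4.npz",K=W[0],R=W[1],t=W[2])
cv2.imwrite("pics/w4.png",im[:,:,::-1])
```

```text
{'clock': np.float64(10.8), 'joints': array([ 0.4121,  0.4476, -0.5371,  1.7035,  0.259 ,  1.0541, -0.3478]), 'tcp_pos': array([ 0.6099, -0.0677,  0.3844]), 'orientation': array([2.3659, 2.0587, 0.008 ]), 'contact_force': array([ 0.0343, -0.1676,  0.414 ]), 'moment': array([-0.019 ,  0.0047,  0.031 ]), 'grip_width': np.float64(0.0854), 'gripper_force': np.float64(0.0)}
```

View pics/w4.png

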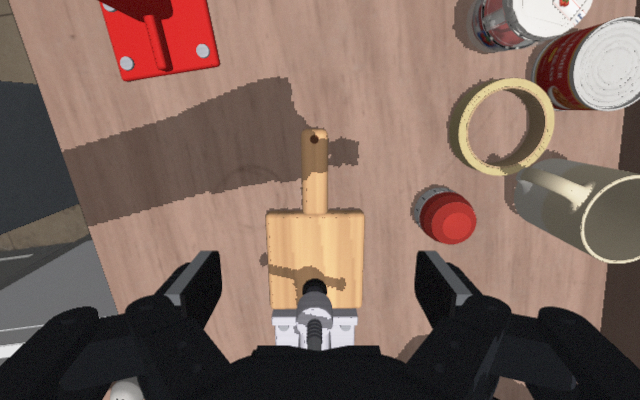

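The board sits against the stop: blade u 270–364, stop 273–358, so it is centred and square. Next I go above the T-bar, rolling so tool x runs along the bar.

Request:
carry_out --pt "-0.015 0 0 -0.14 0.0854" --pt "-0.03 0 0 -0.28 0.0854" --pt "-0.05 0 0 -0.42 0.0854" --pt "-0.07 0 0 -0.56 0.0854" --pt "-0.09 0 0 -0.7 0.0854" --pt "-0.11 0 0 -0.84 0.0854" --pt "-0.121 0 0 -0.98 0.0854" --pt "-0.121 0 0 -1.12 0.0854"

```text
clock: 11.65
tcp_pos: [0.5912, -0.1907, 0.3779]
orientation: [-0.908, -3.004, 0.002]
contact_force: [0.1, 0.8, -1.1]
grip_width: 0.0856
gripper_force: 0.0
```

Request:
carry_out --pt "0 0 0 -0.1 0.0854" --pt "0 0 0 -0.184 0.0854" --pt "0 0 0 -0.184 0.0854" --pt "0 0 0 -0.184 0.0854" --pt "0 0 0 -0.184 0.0854" --pt "0 0 0 -0.184 0.0854" --pt "0 0 0 -0.184 0.0854" --pt "0 0 0 -0.184 0.0854"

```text
clock: 12.45
tcp_pos: [0.5922, -0.1882, 0.3798]
orientation: [0.633, 3.077, -0.0]
contact_force: [-0.1, 0.3, 0.3]
grip_width: 0.0852
gripper_force: 0.0
```

Run:
```python
from h import *
o=r.get_obs();print({k:np.round(o[k],4) for k in('clock','joints','tcp_pos','orientation','contact_force','moment','grip_width','gripper_force')})
ims=[]
for n,(u,v) in(("side",(270,120)),("scene",(275,130))):
    im=r.grab_frame(n)[:,:,::-1];cv2.imwrite(f"pics/{n}5.png",im)
    ims.append(cv2.resize(im[v:v+120,u:u+80],None,fx=5,fy=5,interpolation=cv2.INTER_CUBIC))
cv2.imwrite("pics/t5.png",np.hstack(ims))
```

```text
{'clock': np.float64(12.45), 'joints': array([ 0.7757,  0.53  , -0.788 ,  1.6748,  0.4117,  1.1105,  1.0344]), 'tcp_pos': array([ 0.5922, -0.1882,  0.3798]), 'orientation': array([ 6.334e-01,  3.077e+00, -1.000e-04]), 'contact_force': array([-0.1349,  0.3082,  0.2901]), 'moment': array([-0.0356, -0.0021,  0.0689]), 'grip_width': np.float64(0.0852), 'gripper_force': np.float64(0.0)}
```

View pics/t5.png

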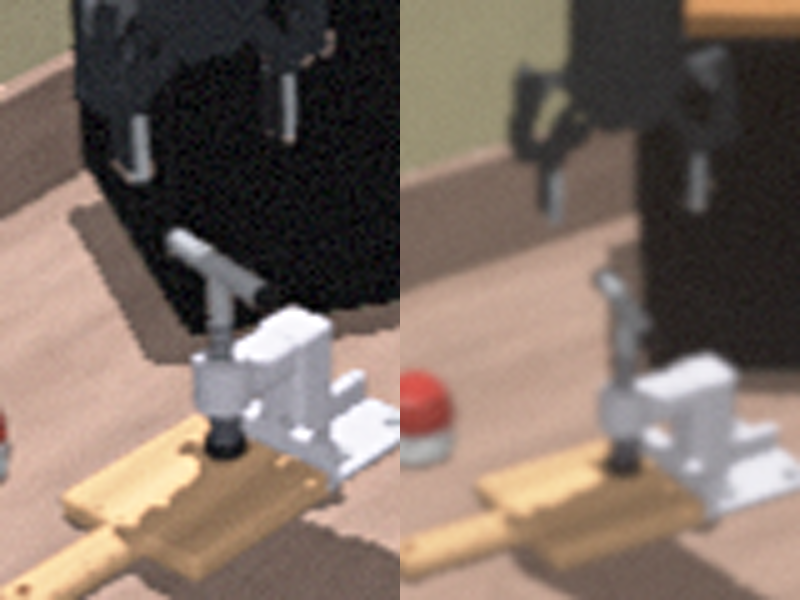

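The picture shows the open fingers straddling above the T-bar. Tips are at side-crop (138,180)/(290,140) and scene-crop (555,220)/(700,210); the bar middle is at (216,265) and (623,303). I'll check the offset differentially.

Run:
```python
from h import *
S,C=cam("side"),cam("scene")
s=lambda x,y:(270+(x+.5)/5-.5,120+(y+.5)/5-.5)
c=lambda x,y:(275+(x-400+.5)/5-.5,130+(y+.5)/5-.5)
for k,a,b in(('f1',(140,180),(556,219)),('f2',(291,140),(700,208)),('barL',(178,241),(604,276)),('barR',(260,290),(641,326)),('rodtop',(219,285),(625,318))):
    p,e=tri(ray(S,s(*a)),ray(C,c(*b)));print(k,p.round(4),round(e,4))
R=cv2.Rodrigues(r.get_obs()['orientation'])[0];t=r.get_obs()['tcp_pos']
for w in(-.0425,.0425):
    p=t+R@[0,w,.165];print(p.round(3),proj(S,p).round(1),proj(C,p).round(1))
print(s(140,180),s(291,140),c(556,219),c(700,208))
```

```text
f1 [ 0.6143 -0.1545  0.2146] 0.0034
f2 [ 0.574  -0.2429  0.2127] 0.0019
barL [ 0.6335 -0.2123  0.1486] 0.0039
barR [ 0.5494 -0.1718  0.1576] 0.0041
rodtop [ 0.5958 -0.1988  0.1361] 0.0042
[ 0.575 -0.227  0.215] [324.3 148.4] [330.8 172. ]
[ 0.609 -0.149  0.215] [298.  156.1] [305.6 174.9]
(297.6, 155.6) (327.8, 147.6) (305.8, 173.4) (334.6, 171.2)
```

Request:
carry_out --pt "-0.0015 -0.0035 0.01 0 0.0854" --pt "-0.0015 -0.0035 0.025 0 0.0854" --pt "-0.0015 -0.0035 0.04 0 0.0854" --pt "-0.0015 -0.0035 0.055 0 0.0854" --pt "-0.0015 -0.0035 0.068 0 0.0854" --pt "-0.0015 -0.0035 0.076 0 0.0854" --pt "-0.0015 -0.0035 0.076 0 0.0854" --pt "-0.0015 -0.0035 0.076 0 0.0854"

```text
clock: 13.35
tcp_pos: [0.5924, -0.1919, 0.3038]
orientation: [0.633, 3.077, 0.0]
contact_force: [0.8, -0.3, 0.4]
grip_width: 0.0854
gripper_force: 0.0
```

Request:
carry_out --pt "0 0 0 0 0.06" --pt "0 0 0 0 0.04" --pt "0 0 0 0 0.02" --pt "0 0 0 0 0.005" --pt "0 0 0 0 0.005" --pt "0 0 0 0 0.005" --pt "0 0 0 0 0.005" --pt "0 0 0 0 0.005" --force 60

```text
clock: 14.15
tcp_pos: [0.592, -0.1928, 0.3039]
orientation: [-0.634, -3.077, 0.002]
contact_force: [-2.4, -3.7, 4.4]
grip_width: 0.011
gripper_force: 61.1
```

```bash
cat > st.py <<'E'
from h import *
o=r.get_obs();R=cv2.Rodrigues(o['orientation'])[0]
print({k:np.round(o[k],4) for k in('clock','tcp_pos','contact_force','moment','grip_width','gripper_force')})
print('joints',o['joints'].round(3),'yaw',np.arctan2(R[1,0],R[0,0]).round(4),'tilt',R[2,:2].round(4),'F tool',(R.T@o['contact_force']).round(2))
E
python3 st.py
```

```text
{'clock': np.float64(14.15), 'tcp_pos': array([ 0.592 , -0.1928,  0.3039]), 'contact_force': array([-2.3636, -3.7346,  4.3714]), 'moment': array([-0.7728,  0.6623,  0.1227]), 'grip_width': np.float64(0.011), 'gripper_force': np.float64(61.1198)}
joints [ 0.747  0.612 -0.742  1.736  0.486  0.986  0.984] yaw 2.7352 tilt [-0.     -0.0013] F tool [ 0.69 -4.37 -4.37]
```

Request:
carry_out --pt "0 -0.001 0.0003 0.05 0.005" --pt "0 -0.001 0.0005 0.1 0.005" --pt "0 -0.001 0.0008 0.15 0.005" --pt "0 -0.001 0.001 0.2 0.005" --pt "0 -0.001 0.0013 0.25 0.005" --pt "0 -0.001 0.0015 0.3 0.005" --pt "0 -0.001 0.0018 0.35 0.005" --pt "0 -0.001 0.002 0.4 0.005"

```text
clock: 14.95
tcp_pos: [0.5918, -0.1931, 0.3019]
orientation: [1.235, 2.889, -0.001]
contact_force: [-3.1, -3.0, 3.3]
grip_width: 0.0107
gripper_force: 61.1
```

```bash
python3 st.py
```

```text
{'clock': np.float64(14.95), 'tcp_pos': array([ 0.5918, -0.1931,  0.3019]), 'contact_force': array([-3.1448, -2.9886,  3.2799]), 'moment': array([-0.5204,  0.5411,  0.2663]), 'grip_width': np.float64(0.0107), 'gripper_force': np.float64(61.1467)}
joints [ 0.687  0.587 -0.651  1.742  0.423  0.957  0.631] yaw 2.3339 tilt [-0.0003 -0.0004] F tool [ 0.01 -4.34 -3.28]
```

Request:
carry_out --pt "0 0 0.0003 0.05 0.005" --pt "0 0 0.0005 0.1 0.005" --pt "0 0 0.0008 0.15 0.005" --pt "0 0 0.001 0.2 0.005" --pt "0 0 0.0013 0.25 0.005" --pt "0 0 0.0015 0.3 0.005" --pt "0 0 0.0018 0.35 0.005" --pt "0 0 0.002 0.4 0.005"

```text
clock: 15.75
tcp_pos: [0.5916, -0.1933, 0.2999]
orientation: [1.784, 2.586, -0.001]
contact_force: [-3.5, -2.4, 4.1]
grip_width: 0.0106
gripper_force: 61.3
```

```bash
python3 st.py
```

```text
{'clock': np.float64(15.75), 'tcp_pos': array([ 0.5916, -0.1933,  0.2999]), 'contact_force': array([-3.5152, -2.3975,  4.1198]), 'moment': array([-0.5408,  0.6674,  0.2607]), 'grip_width': np.float64(0.0106), 'gripper_force': np.float64(61.2536)}
joints [ 0.624  0.566 -0.558  1.748  0.362  0.932  0.279] yaw 1.9338 tilt [-0.0005 -0.0007] F tool [-1.   -4.14 -4.12]
```

Request:
carry_out --pt "0 0 0.0003 0.05 0.005" --pt "0 0 0.0005 0.1 0.005" --pt "0 0 0.0008 0.15 0.005" --pt "0 0 0.001 0.2 0.005" --pt "0 0 0.0013 0.25 0.005" --pt "0 0 0.0015 0.3 0.005" --pt "0 0 0.0018 0.35 0.005" --pt "0 0 0.002 0.4 0.005"

```text
clock: 16.55
tcp_pos: [0.5914, -0.1933, 0.2979]
orientation: [-2.262, -2.18, 0.002]
contact_force: [-4.3, -2.2, 5.9]
grip_width: 0.0107
gripper_force: 61.4
```

```bash
python3 st.py
```

```text
{'clock': np.float64(16.55), 'tcp_pos': array([ 0.5914, -0.1933,  0.2979]), 'contact_force': array([-4.2784, -2.1619,  5.9019]), 'moment': array([-0.4951,  0.8503,  0.2186]), 'grip_width': np.float64(0.0107), 'gripper_force': np.float64(61.3665)}
joints [ 0.558  0.549 -0.465  1.755  0.302  0.91  -0.072] yaw 1.5337 tilt [-0.0008 -0.001 ] F tool [-2.32 -4.2  -5.9 ]
```

Request:
carry_out --pt "-0.0005 -0.0015 0.0 0.05 0.005" --pt "-0.0005 -0.0015 0.0 0.1 0.005" --pt "-0.0005 -0.0015 0.0 0.15 0.005" --pt "-0.0005 -0.0015 0.0003 0.2 0.005" --pt "-0.0005 -0.0015 0.0006 0.25 0.005" --pt "-0.0005 -0.0015 0.0009 0.3 0.005" --pt "-0.0005 -0.0015 0.0011 0.35 0.005" --pt "-0.0005 -0.0015 0.0014 0.4 0.005"

```text
clock: 17.35
tcp_pos: [0.5906, -0.1934, 0.296]
orientation: [2.649, 1.687, 0.002]
contact_force: [0.3, -2.5, -1.5]
grip_width: 0.0109
gripper_force: 60.4
```

```bash
python3 st.py
```

```text
{'clock': np.float64(17.35), 'tcp_pos': array([ 0.5906, -0.1934,  0.296 ]), 'contact_force': array([ 0.3315, -2.5328, -1.5151]), 'moment': array([-0.5114, -0.1446,  0.2047]), 'grip_width': np.float64(0.0109), 'gripper_force': np.float64(60.4414)}
joints [ 0.492  0.535 -0.372  1.763  0.241  0.887 -0.422] yaw 1.1343 tilt [0.0005 0.0011] F tool [-2.16  1.37  1.52]
```

Request:
carry_out --pt "0 0 0.0003 0.05 0.005" --pt "0 0 0.0005 0.1 0.005" --pt "0 0 0.0008 0.15 0.005" --pt "0 0 0.001 0.2 0.005" --pt "0 0 0.0013 0.25 0.005" --pt "0 0 0.0015 0.3 0.005" --pt "0 0 0.0018 0.35 0.005" --pt "0 0 0.002 0.4 0.005"

```text
clock: 18.15
tcp_pos: [0.5905, -0.1932, 0.294]
orientation: [2.932, 1.128, 0.001]
contact_force: [0.2, -2.0, 0.1]
grip_width: 0.0107
gripper_force: 60.6
```

```bash
python3 st.py
```

```text
{'clock': np.float64(18.15), 'tcp_pos': array([ 0.5905, -0.1932,  0.294 ]), 'contact_force': array([ 0.2222, -2.0365,  0.0864]), 'moment': array([-0.4332,  0.0701,  0.2709]), 'grip_width': np.float64(0.0107), 'gripper_force': np.float64(60.619)}
joints [ 0.423  0.525 -0.278  1.77   0.18   0.871 -0.772] yaw 0.7346 tilt [0.0005 0.0005] F tool [-1.2   1.66 -0.09]
```

Request:
carry_out --pt "0 0 0.0001 0.025 0.005" --pt "0 0 0.0002 0.05 0.005" --pt "0 0 0.0004 0.075 0.005" --pt "0 0 0.0005 0.1 0.005" --pt "0 0 0.0006 0.125 0.005" --pt "0 0 0.0007 0.15 0.005" --pt "0 0 0.0009 0.175 0.005" --pt "0 0 0.001 0.2 0.005"

```text
clock: 18.95
tcp_pos: [0.5904, -0.1932, 0.2932]
orientation: [-3.03, -0.829, -0.001]
contact_force: [4.1, -0.3, -6.7]
grip_width: 0.0109
gripper_force: 60.0
```

```bash
python3 st.py
```

```text
{'clock': np.float64(18.95), 'tcp_pos': array([ 0.5904, -0.1932,  0.2932]), 'contact_force': array([ 4.1389, -0.2963, -6.7142]), 'moment': array([-0.1584, -0.8147,  0.3355]), 'grip_width': np.float64(0.0109), 'gripper_force': np.float64(60.0111)}
joints [ 0.387  0.521 -0.23   1.773  0.149  0.864 -0.947] yaw 0.534 tilt [ 0.0005 -0.    ] F tool [3.41 2.36 6.72]
```

Request:
carry_out --pt "0 0 0.0001 0.0125 0.005" --pt "0 0 0.0001 0.025 0.005" --pt "0 0 0.0002 0.0375 0.005" --pt "0 0 0.0002 0.05 0.005" --pt "0 0 0.0003 0.0625 0.005" --pt "0 0 0.0004 0.075 0.005" --pt "0 0 0.0005 0.0875 0.005" --pt "0 0 0.0005 0.1 0.005"

```text
clock: 19.75
tcp_pos: [0.5904, -0.1932, 0.2927]
orientation: [-3.067, -0.678, -0.0]
contact_force: [5.8, -0.7, -8.1]
grip_width: 0.0107
gripper_force: 59.8
```

```bash
python3 st.py
```

```text
{'clock': np.float64(19.75), 'tcp_pos': array([ 0.5904, -0.1932,  0.2927]), 'contact_force': array([ 5.8112, -0.7359, -8.1369]), 'moment': array([ 0.0521, -1.0566,  0.3944]), 'grip_width': np.float64(0.0107), 'gripper_force': np.float64(59.7519)}
joints [ 0.37   0.519 -0.206  1.775  0.134  0.861 -1.033] yaw 0.435 tilt [ 0.0003 -0.0002] F tool [4.96 3.12 8.14]
```

Request:
carry_out --pt "0 0 0 0 0.03" --pt "0 0 0 0 0.0854" --pt "0 0 0 0 0.0854" --pt "0 0 0 0 0.0854" --pt "0 0 0 0 0.0854" --pt "0 0 0 0 0.0854" --pt "0 0 0 0 0.0854" --pt "0 0 0 0 0.0854"

```text
clock: 20.55
tcp_pos: [0.5903, -0.1934, 0.2928]
orientation: [-3.067, -0.679, 0.0]
contact_force: [-0.4, 0.4, -0.2]
grip_width: 0.0858
gripper_force: 0.0
```

Request:
carry_out --pt "0 0 -0.01 0 0.0854" --pt "0 0 -0.03 0 0.0854" --pt "0 0 -0.05 0 0.0854" --pt "0 0 -0.07 0 0.0854" --pt "0 0 -0.09 0 0.0854" --pt "0 0 -0.11 0 0.0854" --pt "0 0 -0.12 0 0.0854" --pt "0 0 -0.12 0 0.0854"

```text
clock: 21.35
tcp_pos: [0.5907, -0.1935, 0.4148]
orientation: [3.066, 0.679, 0.005]
contact_force: [-0.3, -0.1, -0.3]
grip_width: 0.0854
gripper_force: 0.0
```

Run:
```python
import st
from h import *
im=r.grab_frame("side")[:,:,::-1];old=cv2.imread("pics/side5.png")
cv2.imwrite("pics/side6.png",im)
d=cv2.absdiff(im,old).max(2)
print('egg/jar/salt/blade change',[(d[a:b,c:e]>60).sum() for a,b,c,e in((195,220,250,275),(200,245,185,215),(195,235,380,400),(213,235,282,320))])
```

```text
{'clock': np.float64(21.35), 'tcp_pos': array([ 0.5907, -0.1935,  0.4148]), 'contact_force': array([-0.3252, -0.0876, -0.3328]), 'moment': array([-0.018 ,  0.017 ,  0.0058]), 'grip_width': np.float64(0.0854), 'gripper_force': np.float64(0.0)}
joints [ 0.383  0.391 -0.22   1.668  0.094  1.09  -0.999] yaw 0.4356 tilt [0.0026 0.0022] F tool [-0.33 -0.06  0.33]
egg/jar/salt/blade change [np.int64(0), np.int64(0), np.int64(0), np.int64(87)]
```

```bash
python3 -c "
from bench import r
print(r.hand_in())"
```

```text
the job is handed in; nothing more can be done
None
```

I slid the board home against the stop and tightened the clamp to an estimated 25–31 N, judged from the moment rise. I let go, saw no movement of the jar, timer or shaker, and handed in at about 21 s; the result was not shown.

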